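Rap the last brass bush out of its pot

TASK

The last brass bush has jammed inside the upturned clear pot with the red neck. Pick that pot up by its neck, carry it smoothly to the steel tray and, keeping hold of it, rap its mouth smartly on the tray until the bush drops out there; then stand the emptied pot, still mouth down, in the middle of the round green pad and let go, leaving the bush in the tray. Do not drop the pot.

Things in the scene. Friction and masses are not known exactly. Their poses are not given: they have to be found in the camera images.
- pot_mid (a point): Upturned pot, mouth down, 100 mm tall, 120 g: clear tapered skirt 60 mm high (outer diameter 64 mm at the open mouth to 36, wall 3), then a straight solid red neck, 36 mm diameter, 40 mm high, to grip. Point: on the axis half-way up, 50 mm above the mouth rim, 30 mm below the neck's middle; z up. Two like pots, blue and grey necks, are empty and not wanted; their places vary.
- bush_mid (a point): Brass bush, 60 g, 22 mm tall, 20 mm diameter, flange on top 28 mm wide. Point: its centre. Starts caught on 3 springy nubs in the red-necked pot, centre 3 mm below the pot's point. Smooth handling (under 0.2 m/s) and slow setting down leave it; one rap at 0.25 m/s (quick stroke from 40 mm up, aimed 10-25 mm below the tray floor) drops it onto the tray. Slower, or shorter, may not.
- tray: Fixed square steel knock-out tray lying on the yellow mat, 142 mm over its dark 18 mm high lip; inside it is a flat floor 130 mm square whose top is 12 mm above the origin. The origin is the centre of the underside; x and y run along its sides, z up.
- pad: Fixed round green pad lying on the yellow mat, 110 mm diameter, 4 mm thick. The origin is the centre of the underside, z up; its top is 4 mm above the origin.

How it is judged:
By the outcome, as a careful person would: the job done as asked, in the order asked, and still so for the second after the job is handed in, with the robot touching nothing.
It also fails if it takes over 40 s, if anything falls off the work surface, if the arm or the gripper's body presses on something with over 40 N, if the wrist force passes 120 N, or if a joint passes its speed limit or range.

ROBOT

A 6-joint arm with a two-finger parallel gripper is mounted at the origin on the work surface. World frame = base frame: x ahead of the robot, y to its left, z up, the work surface at z = 0. Lengths are in mm, angles in rad, forces in N, time in s.
With the tool pointing down it reaches from about 400 to 825 mm from the base axis. Payload 7 kg.
Tool frame: the origin (TCP) lies at the very end of the fingers, on their centre line; the grasp point (between the pads) lies 19 mm behind it; z points along the fingers, y is the direction in which the jaws open and shut (so a half turn about z gives the same grasp; the last joint's range is limited). The gripper opens to 88 mm and grips with 3 to 60 N. Pads are 19 mm wide; open, the fingers measure 130 mm over their backs; the gripper's body (78 mm by 193 mm) begins 47 mm behind the grasp point.
Start: joints at [-0.845, 0.359, 0.012, 0, -1.224, -0.288], TCP at [286.136, -611.327, 226.561] pointing down, gripper open.
Joint ranges: [-3.07, 3.07], [-1.43, 2.12], [-1.02, 1.25], [-3.03, 1.67], [-3.05, -0], [-3.03, 3.03]. Speed limits (rad/s): [2.39, 2.39, 3.01, 3.14, 3.14, 3.14].

INTERFACE

Orientations are given as a unit quaternion [x, y, z, w].
In Python, from plant import bot gives the robot as it stands. Calls block until the motion is done:
- bot.move_ptp(position, orientation): joint-space move of the TCP to a pose.
- bot.line_to(position, velocity=150, ori=None): straight line of the TCP; ori=None keeps the orientation; velocity is the mean speed in mm/s.
- bot.move_joints(angles): joint-space move.
- bot.move_gripper(opening, force=None): finger opening in mm; force is the grip in N (None keeps the last); returns when the fingers have stopped.
- bot.pause(seconds).
- bot.solve_ik(position, orientation): joint angles nearest the present ones, or None.
- bot.read_state(): the state.
- bot.camera(name): name is "side" or "top"; returns the picture (480x640x3 uint8, red, green, blue); there is no depth.
- bot.get_calibration(name): a dict with "fx", "fy", "cx", "cy" (pixels), "distortion" ([k1, k2, p1, p2, k3] as OpenCV has them; the pictures are not rectified), "view" (4x4, takes a point from world to camera coordinates). Camera axes: x right, y up, looking along -z (the intrinsics and any distortion apply to the point x, -y, -z); pixel columns grow to the right and rows downward; lengths in mm; the calibration is good to about 2 mm. A picture is of the moment at which its call begins. get_calibration takes no time and is no camera call.
A pose or a line that the arm cannot do raises bot.Unreachable and nothing moves.
- bot.close_job(): hands the job in, once; it reports no verdict.
The state is a dict: "t": time; "joint_pos": joint angles; "qvel": joint speeds; "tau": joint torques, N m; "tcp_pos": TCP position; "eef_rot": TCP orientation; "contact_force": force on the tool from outside, world axes, zero at the start; "moment": the same for the moment, N m; "width": finger opening in mm.
Only numpy, scipy, OpenCV 4.12 (cv2) and the standard library are available. Lean on these libraries where they do the work, as an engineer would, in place of code of your own. Each camera call takes 0.05 s, during which the arm holds its last target.

## Working session

There is one attempt and no reset: what is moved stays moved. The work goes in short steps, each a Python script; the robot and the scene stay as the last script left them, time stands still between calls to the robot, and variables do not carry over. Pictures are saved under pics/ and viewed, and the job is handed in when it is done.

```bash
ls; mkdir -p pics
python3 - <<'E'
from plant import bot
import cv2,json
for n in("side","top"):
    cv2.imwrite(f"pics/{n}0.png",bot.camera(n)[:,:,::-1])
    c=bot.get_calibration(n);print(n,c)
s=bot.read_state();print(s)
E
```

```text
pics
side {'fx': 489.80926682673055, 'fy': 489.80926682673055, 'cx': 320.81012719231336, 'cy': 242.15382284369304, 'distortion': array([0.04741926, 0.        , 0.        , 0.        , 0.        ]), 'view': array([[-9.22416166e-01, -3.85813741e-01,  1.72097223e-02,
         4.81735688e+02],
       [ 2.10881212e-01, -4.65848482e-01,  8.59368551e-01,
        -1.55801133e+02],
       [-3.23539072e-01,  7.96324651e-01,  5.11067040e-01,
        -7.23554785e+02],
       [ 0.00000000e+00,  0.00000000e+00,  0.00000000e+00,
         1.00000000e+00]])}
top {'fx': 474.94828897105043, 'fy': 474.94828897105043, 'cx': 315.017249143842, 'cy': 245.01135167813285, 'distortion': array([0.00690866, 0.        , 0.        , 0.        , 0.        ]), 'view': array([[ 1.20933418e-02, -9.99873217e-01,  1.03586105e-02,
        -3.19058630e+00],
       [ 9.93097717e-01,  1.32187659e-02,  1.16542645e-01,
        -5.28501913e+02],
       [-1.16664797e-01,  8.87772244e-03,  9.93131669e-01,
        -8.16657515e+02],
       [ 0.00000000e+00,  0.00000000e+00,  0.00000000e+00,
         1.00000000e+00]])}
{'t': 0.1, 'joint_pos': array([-8.44880240e-01,  3.59293360e-01,  1.11595546e-02, -2.91846725e-04,
       -1.22414839e+00, -2.88081932e-01]), 'qvel': array([ 0.0012496 , -0.0036614 ,  0.00353913,  0.00210784,  0.00060686,
        0.00165346]), 'tau': array([-1.84001154e-03, -5.84163451e+01,  2.93751776e+01,  7.01568916e+00,
        1.01063331e-02, -7.31916884e-05]), 'tcp_pos': array([ 285.95053541, -610.94228993,  225.73752664]), 'eef_rot': array([-2.17124118e-01,  9.76143712e-01,  7.16100067e-04, -2.40790203e-04]), 'contact_force': array([-0.02613642, -0.24839592, -0.70242447]), 'moment': array([-0.03729819, -0.02118505,  0.0345743 ]), 'width': 87.3535172493597}
```

View pics/side0.png

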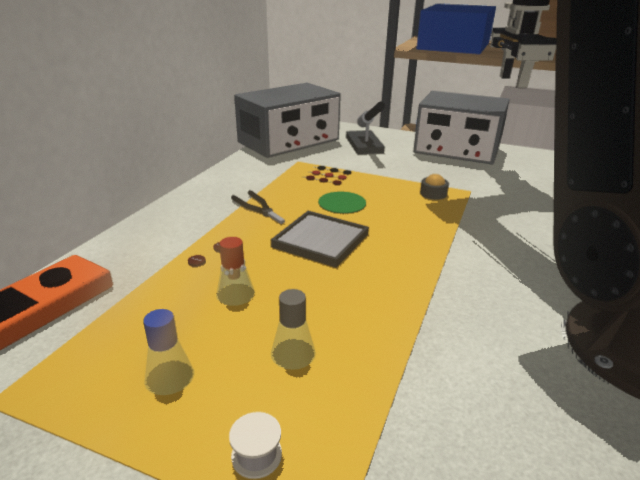

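View pics/top0.png

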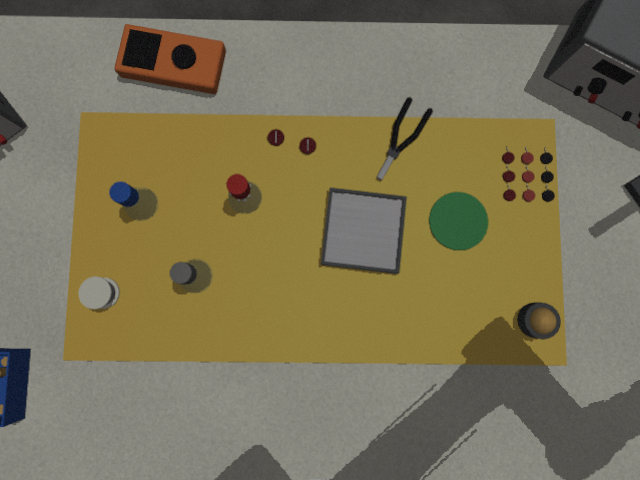

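The top view shows the red neck at about (238,186), the tray at (364,231) and the pad at (458,221). In the side view they are at about (232,252), (321,237) and (342,202). Next I'll measure them.

```bash
cat > h.py <<'E'
import numpy as np,cv2
from plant import bot
def ray(n,uv):
    c=bot.get_calibration(n);K=np.array([[c['fx'],0,c['cx']],[0,c['fy'],c['cy']],[0,0,1]])
    p=cv2.undistortPoints(np.array([[uv]],float),K,c['distortion'])[0,0]
    R=c['view'][:3,:3];t=c['view'][:3,3]
    d=R.T@np.array([p[0],-p[1],-1]);return -R.T@t,d/np.linalg.norm(d)
def plane(n,uv,z):
    o,d=ray(n,uv);return o+d*(z-o[2])/d[2]
def tri(a,b):
    o1,d1=ray('side',a);o2,d2=ray('top',b)
    s=np.linalg.lstsq(np.c_[d1,-d2],o2-o1,rcond=None)[0]
    p,q=o1+s[0]*d1,o2+s[1]*d2
    return (p+q)/2,np.linalg.norm(p-q)
def proj(n,P):
    c=bot.get_calibration(n);q=c['view'][:3,:3]@P+c['view'][:3,3];q=np.array([q[0],-q[1],-q[2]])
    K=np.array([[c['fx'],0,c['cx']],[0,c['fy'],c['cy']],[0,0,1]])
    return cv2.projectPoints(q.reshape(1,1,3),np.zeros(3),np.zeros(3),K,c['distortion'])[0].ravel()
def blob(m,near):
    n,l,s,c=cv2.connectedComponentsWithStats(m.astype(np.uint8))
    ok=[i for i in range(1,n) if s[i,4]>80]
    i=min(ok,key=lambda i:np.hypot(*(c[i]-near)));return l==i,c[i],s[i]
E
python3 - <<'E'
from h import *
np.set_printoptions(precision=1,suppress=True)
S=cv2.imread('pics/side0.png');T=cv2.imread('pics/top0.png')
def hsv(I):return [x.astype(int) for x in cv2.split(cv2.cvtColor(I,cv2.COLOR_BGR2HSV))]
res={}
for n,I,r,p,t in(('side',S,(232,250),(342,202),(321,237)),('top',T,(238,186),(458,221),(364,231))):
    h,s,v=hsv(I)
    m,c,st=blob(((h<8)|(h>172))&(s>130)&(v>50),r);print(n,'red',c,st)
    g,cg,sg=blob((h>45)&(h<85)&(s>90),p);
    e=cv2.fitEllipse(max(cv2.findContours(g.astype(np.uint8),0,2)[0],key=len));print('pad',cg,sg,e)
    f,cf,sf=blob((s<40)&(v>90),t)
    k=max(cv2.findContours(f.astype(np.uint8),0,2)[0],key=len);print('floor',cf,sf,cv2.approxPolyDP(k,8,True).reshape(-1,2).tolist())
    ml=(h>15)&(h<32)&(s>120);
    res[n]=(c,cg,cf)
    for z in(0,2,4,8):print('pad z',z,plane(n,e[0],z))
    for z in(12,14,16):print('floor',z,plane(n,cf,z))
    cv2.imwrite(f'pics/crop_{n}.png',cv2.resize(I[r[1]-30:r[1]+60,r[0]-50:r[0]+50],None,fx=6,fy=6,interpolation=2))
for i,nm in enumerate(('red','pad','floor')):print(nm,tri(res['side'][i],res['top'][i]))
E
```

```text
side red [230.6 242.4] [220 238  22  10 166]
pad [341.8 201.9] [319 192  47  21 772] ((341.8842468261719, 201.9160919189453), (19.974641799926758, 46.2055778503418), 91.96992492675781)
floor [320.7 235.2] [ 278  215   85   42 2050] [[278, 240], [335, 256], [362, 229], [307, 215]]
pad z 0 [ 582.4 -269.4   -0. ]
pad z 2 [ 581.  -265.5    2. ]
pad z 4 [ 579.7 -261.6    4. ]
pad z 8 [ 576.9 -253.9    8. ]
floor 12 [559.7 -88.6  12. ]
floor 14 [558.4 -85.4  14. ]
floor 16 [557.1 -82.1  16. ]
top red [237.1 184.7] [227 174  23  22 353]
pad [458.1 220.7] [ 429  192   59   58 2643] ((458.1205139160156, 220.74893188476562), (56.208587646484375, 58.073097229003906), 126.03456115722656)
floor [363.  230.5] [ 325  192   77   77 4933] [[333, 192], [325, 261], [394, 268], [401, 201]]
pad z 0 [ 581.3 -263.2    0. ]
pad z 2 [ 580.9 -262.6    2. ]
pad z 4 [ 580.6 -262.     4. ]
pad z 8 [ 579.9 -260.7    8. ]
floor 12 [558.7 -84.3  12. ]
floor 14 [558.4 -84.1  14. ]
floor 16 [558.1 -83.9  16. ]
red (array([619.6, 134.6, 101.7]), np.float64(1.3248849743609337))
pad (array([ 580.3, -262.2,    3.6]), np.float64(0.6594716363284635))
floor (array([558.1, -84.1,  14.8]), np.float64(0.4233282240892579))
```

View pics/crop_side.png

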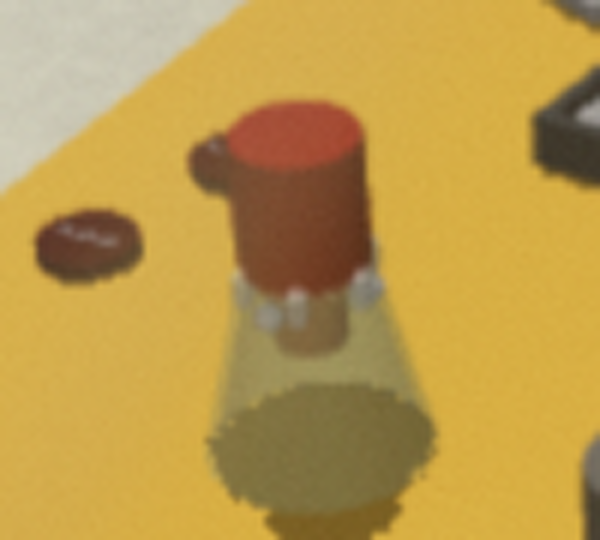

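View pics/crop_top.png

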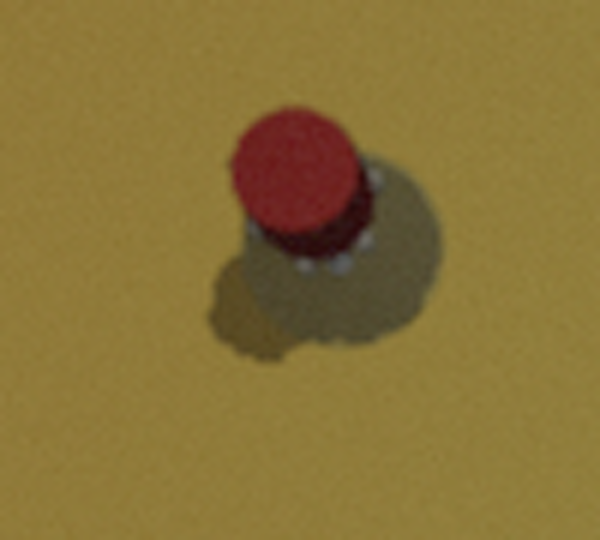

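The side crop shows the red cap centred at about (231,242) with the bush visible below the neck. In the top crop the cap is centred at about (237,184). The two views agree to about 1 mm, and the pot axis is at (619.6, 134.6). Next I'll approach and grip.

Run:
```python
from h import *
np.set_printoptions(precision=3,suppress=True)
q=[0,1,0,0]
for P in([619.6,134.6,180],[619.6,134.6,65],[558.3,-84.2,150],[558.3,-84.2,60],[580.4,-262,70]):print(bot.solve_ik(P,q))
bot.move_ptp([619.6,134.6,180],q)
bot.line_to([619.6,134.6,64],120)
s=bot.read_state();print(s['t'],s['tcp_pos'],s['contact_force'])
cv2.imwrite('pics/s1.png',bot.camera('side')[:,:,::-1])
```

```text
[ 0.521  0.324 -0.149  0.    -1.098 -2.092]
[ 0.521  0.433 -0.276  0.    -0.862 -2.092]
[ 0.197  0.241 -0.341  0.    -0.989 -1.768]
[ 0.197  0.344 -0.44   0.    -0.787 -1.768]
[-0.118  0.431 -0.265  0.    -0.875 -1.453]
4.0917 [620.171 134.816  64.812] [ 0.569 -0.48  -0.107]
```

View pics/s1.png

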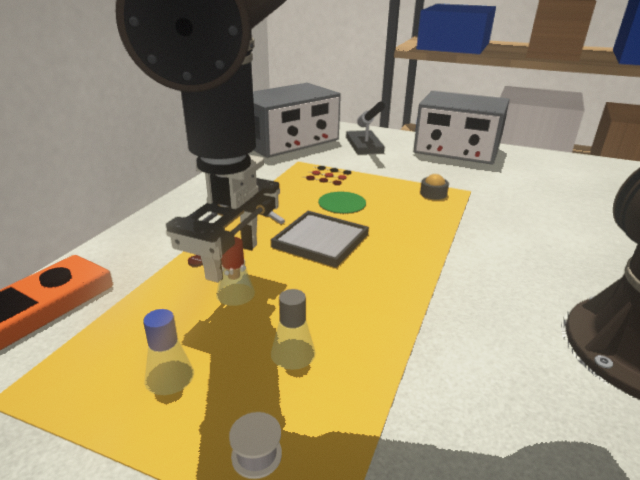

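The fingers straddle the red neck at about (232,255) and the pot is still upright. Next I'll close gently, firm up the grip and lift slowly.

Run:
```python
from h import *
np.set_printoptions(precision=2,suppress=True)
bot.move_gripper(34,8)
s=bot.read_state();print(s['t'],s['width'],s['contact_force'])
bot.move_gripper(30,45)
s=bot.read_state();print(s['t'],s['width'],s['contact_force'],s['tcp_pos'])
bot.line_to([619.6,134.6,130],50)
s=bot.read_state();print(s['t'],s['width'],s['contact_force'],s['tcp_pos'])
cv2.imwrite('pics/s2.png',bot.camera('side')[150:350,130:400,::-1].repeat(2,0).repeat(2,1))
```

```text
5.0417 35.907485669154 [0.64 0.44 0.44]
5.2583 35.13965136189978 [ 0.12  0.31 -0.58] [619.68 134.69  64.01]
6.725 35.07117547241714 [ 0.43 -0.2  -2.53] [619.38 134.51 129.57]
```

View pics/s2.png

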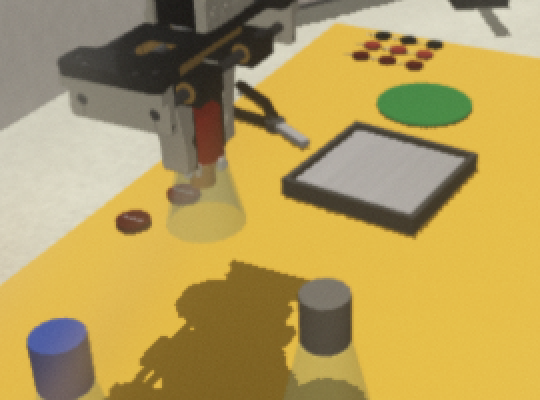

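The pot is held upright at about (205,190) in the crop, with the bush still inside. The TCP was at 64 when the rim sat on the mat, so floor contact should come at TCP ≈ 76 and the pad top at ≈ 68. Next I'll carry it over and make the first rap.

Run:
```python
from h import *
np.set_printoptions(precision=2,suppress=True)
def st():
    s=bot.read_state();print(round(s['t'],2),round(s['width'],2),s['contact_force'],s['tcp_pos'])
X,Y=558.3,-84.2
bot.line_to([X,Y,130],85);bot.line_to([X,Y,116],40);bot.pause(0.2);st()
cv2.imwrite('pics/s3a.png',bot.camera('side')[100:300,200:460,::-1].repeat(2,0).repeat(2,1))
bot.line_to([X,Y,61],280);st()
bot.line_to([X,Y,116],80);bot.pause(0.3);st()
cv2.imwrite('pics/s3.png',bot.camera('side')[100:300,200:460,::-1].repeat(2,0).repeat(2,1))
```

```text
10.3 35.03 [-0.34  0.95 -2.02] [558.48 -84.2  116.2 ]
10.7 38.82 [3.11 0.11 4.62] [561.97 -83.95  62.95]
11.84 38.61 [-0.55 -0.28 -1.14] [558.12 -84.22 115.6 ]
```

View pics/s3a.png

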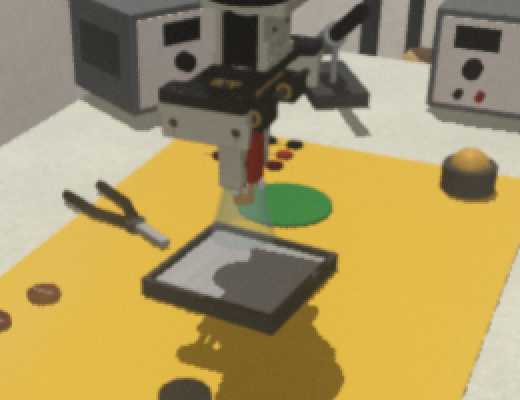

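View pics/s3.png

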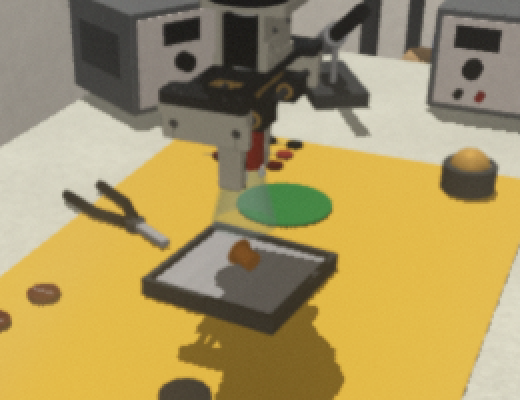

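The bush at about (243,255) in the crop is out and lying in the tray. The width has grown to 38.6, so the pot slid up in the grip onto its shoulder. I'll check its pose before carrying it.

Run:
```python
from h import *
np.set_printoptions(precision=2,suppress=True)
I=bot.camera('side')[150:250,270:390,::-1];cv2.imwrite('pics/s4.png',cv2.resize(I,None,fx=6,fy=6,interpolation=2))
I=bot.camera('top')[170:300,300:440,::-1];cv2.imwrite('pics/t4.png',cv2.resize(I,None,fx=4,fy=4,interpolation=2))
s=bot.read_state();print(s['width'],s['t'])
for z in (50,55,60,65,70): print(z,proj('side',np.array([558.3,-84.2,z])),proj('top',np.array([558.3,-84.2,z])))
```

```text
38.88323565865861 11.9917
50 [320.86 219.3 ] [365.36 227.53]
55 [320.91 217.  ] [365.69 227.09]
60 [320.95 214.7 ] [366.02 226.64]
65 [321.   212.38] [366.36 226.19]
70 [321.04 210.04] [366.71 225.74]
```

View pics/s4.png

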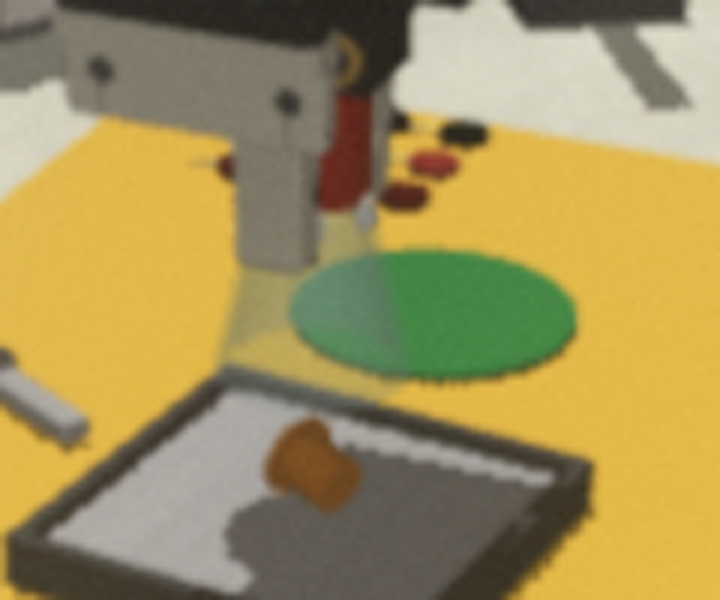

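View pics/t4.png

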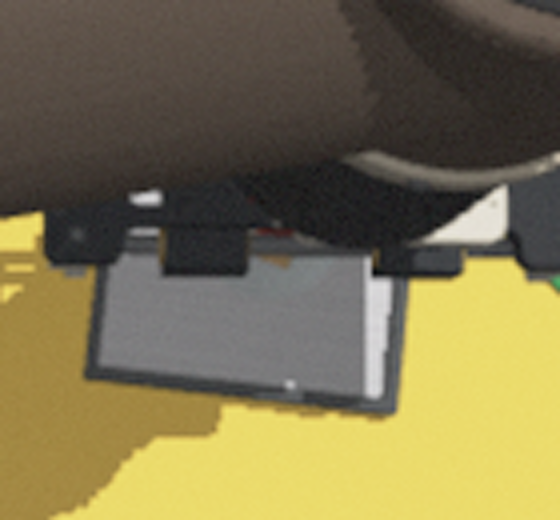

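The bush is lying in the tray at about (315,465) in the crop. The pot is held near its shoulder, about 10 mm higher in the fingers and perhaps tilted a few degrees. Next I'll carry it slowly to hover over the pad and look again.

Run:
```python
from h import *
np.set_printoptions(precision=2,suppress=True)
def st():
    s=bot.read_state();print(round(s['t'],2),round(s['width'],2),s['contact_force'],s['tcp_pos'])
st();bot.line_to([558.3,-84.2,124],40);st()
bot.line_to([580.4,-262,120],70);st()
bot.line_to([580.4,-262,80],50);bot.pause(.2);st()
I=bot.camera('side')[130:240,280:420,::-1];cv2.imwrite('pics/s5.png',cv2.resize(I,None,fx=5,fy=5,interpolation=2))
```

```text
11.99 38.88 [-0.24 -0.4  -0.7 ] [558.26 -84.2  115.81]
12.34 38.57 [-1.41  0.67 -1.31] [558.63 -84.16 124.54]
15.05 38.59 [-0.29 -0.37 -2.48] [ 580.42 -261.8   120.05]
16.2 38.85 [ 0.6  -1.44 -1.24] [ 580.64 -262.02   80.41]
```

View pics/s5.png

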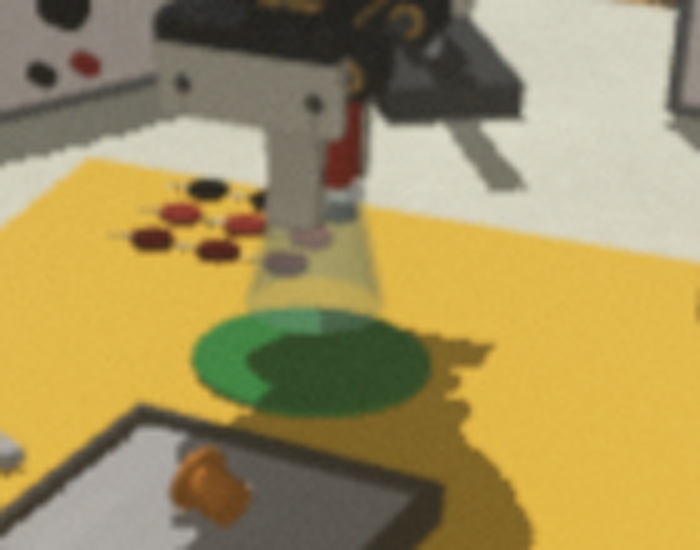

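The pot is almost upright over the pad, with its rim at about (315,305) in the crop. Next I'll lower it in small, force-checked steps.

Run:
```python
from h import *
np.set_printoptions(precision=2,suppress=True)
def fz(): return np.mean([bot.read_state()['contact_force'][2] for _ in range(3)])
bot.line_to([580.4,-262,70],40);bot.pause(.15)
b=fz();print(b,bot.read_state()['t'])
z=70
while z>50:
    z-=1.5;bot.line_to([580.4,-262,z],25);bot.pause(.1)
    f=fz();s=bot.read_state();print(z,round(f,2),round(s['tcp_pos'][2],1),round(s['width'],2),round(s['t'],2))
    if f-b>5: break
I=bot.camera('side')[130:240,280:420,::-1];cv2.imwrite('pics/s6.png',cv2.resize(I,None,fx=5,fy=5,interpolation=2))
```

```text
-1.9910401408458978 16.8
68.5 -1.58 68.5 38.62 17.15
67.0 -2.38 67.0 38.83 17.5
65.5 -1.27 65.5 38.74 17.85
64.0 -2.08 64.0 38.75 18.2
62.5 -1.84 62.5 38.69 18.55
61.0 -1.4 61.0 38.5 18.9
59.5 -2.32 59.5 38.97 19.25
58.0 -1.84 58.0 38.76 19.6
56.5 -1.66 56.5 38.78 19.95
55.0 0.56 55.1 38.43 20.3
53.5 10.11 54.8 38.79 20.65
```

View pics/s6.png

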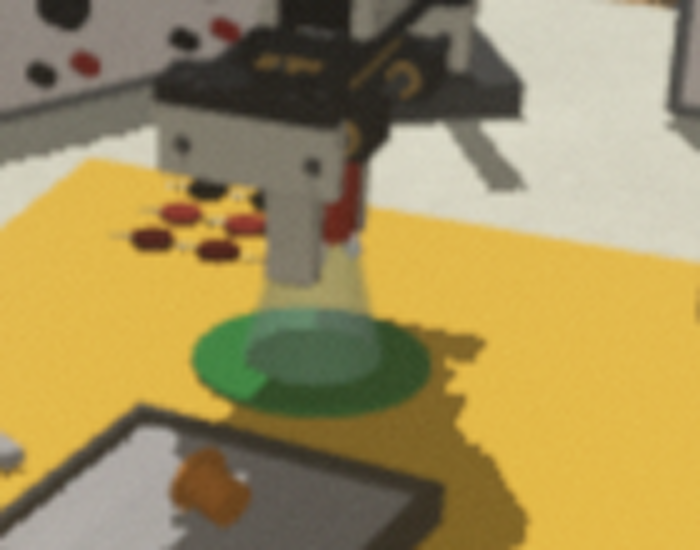

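The rim is in contact with the pad (+12 N) and central on it, at about (315,356) in the crop against the pad centre at (310,360). Next I'll ease the load, release gently and retreat straight up.

Run:
```python
from h import *
np.set_printoptions(precision=2,suppress=True)
bot.line_to([580.4,-262,54.7],10)
for w in(38,40,43,50,60,75):
    bot.move_gripper(w,10 if w<45 else None)
    s=bot.read_state();print(w,round(s['width'],2),round(s['t'],2),s['contact_force'])
bot.line_to([580.4,-262,180],60);bot.line_to([450,-262,260],150)
print(bot.read_state()['t'])
I=bot.camera('side');cv2.imwrite('pics/sf.png',I[:,:,::-1]);cv2.imwrite('pics/s7.png',cv2.resize(I[130:270,260:420,::-1],None,fx=5,fy=4,interpolation=2))
I=bot.camera('top');cv2.imwrite('pics/tf.png',I[:,:,::-1])
```

```text
38 40.4 21.18 [-2.16  0.95  4.64]
40 40.46 21.4 [-2.34  1.31  5.19]
43 42.99 21.71 [0.27 0.85 0.27]
50 49.94 22.12 [-0.58 -0.08 -0.31]
60 60.06 22.59 [ 0.29 -0.77 -0.19]
75 74.88 23.12 [-0.29  0.54  0.39]
26.5333
```

View pics/s7.png

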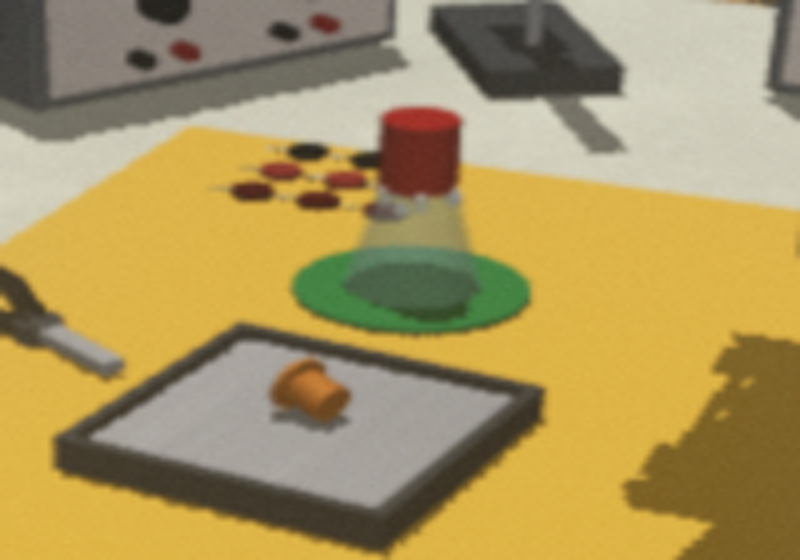

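View pics/tf.png

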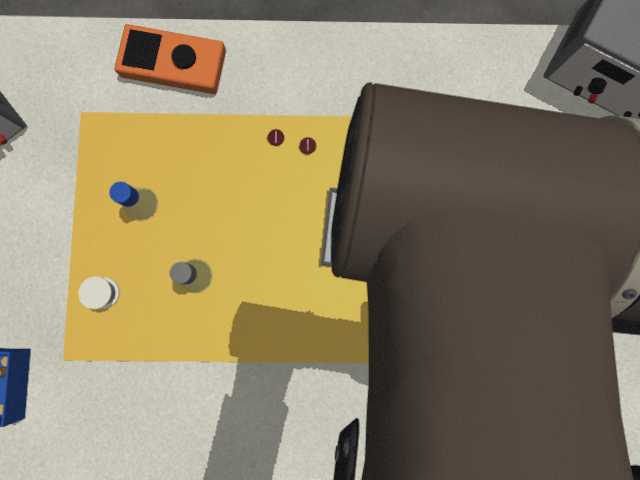

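In the side crop the pot stands upright on the pad with its cap centred at about (421,120), and the bush lies in the tray at about (312,390). The arm blocks the top view. I'll check the centring by casting a ray.

Run:
```python
from h import *
S=cv2.imread('pics/sf.png');h,s,v=[x.astype(int) for x in cv2.split(cv2.cvtColor(S,cv2.COLOR_BGR2HSV))]
m,c,st=blob(((h<8)|(h>172))&(s>130)&(v>50),(344,165));print(c,st)
c=(344.2,st[1]+ (160-130-27)*0+3)
for z in(104,105,106):print(z,plane('side',(344.2,160),z))
print(proj('side',np.array([580.4,-262,105.])), proj('side',np.array([580.4,-262,65.])))
# rotate base away to clear the top view
q=bot.read_state()['joint_pos'].copy();q[0]-=0.55;bot.move_joints(q);print(bot.read_state()['t'])
cv2.imwrite('pics/tg.png',bot.camera('top')[100:340,280:520,::-1].repeat(2,0).repeat(2,1))
```

```text
[343.38965517 167.1       ] [336 157  16  22 290]
104 [ 579.54141671 -264.37836613  104.        ]
105 [ 578.68184546 -261.94126899  105.        ]
106 [ 577.82227421 -259.50417185  106.        ]
[343.46810338 159.8673644 ] [342.72018131 176.96318841]
27.725
```

View pics/tg.png

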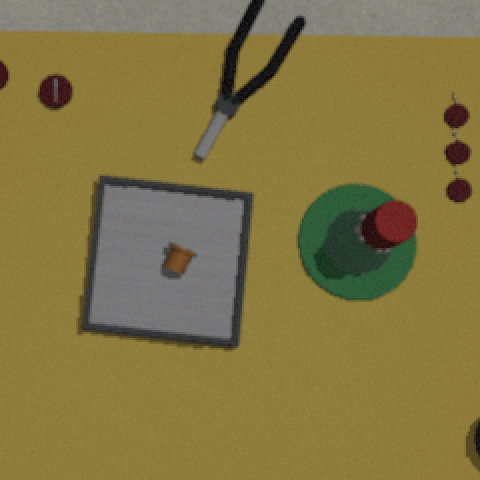

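The top view, now clear, shows the cap at about (396,222) in the crop, standing on the pad, and the bush mid-tray at about (179,259). I'll cross-check the cap position, then hand in.

Run:
```python
from h import *
print(plane('top',(478,211),105),tri((344.2,160),(478,211)))
bot.pause(.3);print(bot.read_state()['t']);bot.close_job()
```

```text
[ 579.72493313 -263.36866122  105.        ] (array([ 579.60027085, -263.70960633,  104.2612637 ]), np.float64(0.5578120041381964))
28.075
the job is handed in; nothing more can be done
```

The job is done and handed in at 28.1 s: the pot stands mouth down on the green pad and the bush is in the tray. I picked the red-necked pot up by its neck, carried it at 85 mm/s to the tray and gave it one rap. The stroke was 280 mm/s from 40 mm up, aimed 15 mm below the floor. I kept hold of the pot throughout, then carried it to the pad and lowered it until it touched before letting go.

- **Pot:** it is upright, with its cap at (579.6, −263.7), within about 2 mm of the pad centre (580.3, −262.2). The side and top views agree to 0.6 mm.
- **Bush:** it lies on its side near the middle of the tray.
- **Robot:** the gripper is open and the arm is clear of everything.

**What went off plan:** the rap pushed the pot about 13 mm up through a 45 N grip, so the fingers ended on the neck's shoulder and the opening went from 35 to 38.8 mm. It was not dropped. The pad contact came at a TCP height of about 55 mm instead of 68 because of this. I did not record the peak force or speed during the rap itself, only the readings before and after it.

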